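Clear the sample stand and hold a coating gauge on the panel's test spot

ROBOT

A 6-joint arm with a two-finger parallel gripper is mounted at the origin on the work surface. World frame = base frame: x ahead of the robot, y to its left, z up, the work surface at z = 0. Lengths are in m, angles in rad, forces in N, time in s.
With the tool pointing down it reaches from about 0.3 to 0.825 m from the base axis. Payload 5.4 kg.
Tool frame: the origin (TCP) lies at the very end of the fingers, on their centre line; the grasp point (between the pads) lies 19 mm behind it; z points along the fingers, x is the direction in which the jaws open and shut, and the axes are right-handed (so a half turn about z gives the same grasp; the last joint's range is limited). The gripper opens to 92 mm and grips with 3 to 60 N. Pads are 20 mm wide; open, the fingers measure 128 mm over their backs; the gripper's body (75 mm by 189 mm) begins 69 mm behind the grasp point.
Start: joints at [0.919, 0.158, 1.597, -0, 1.386, -0.21], TCP at [0.246, 0.52, 0.215] pointing down, gripper open.
Joint ranges: [-2.91, 2.91], [-0.94, 2.29], [0.18, 2.7], [-1.29, 4.43], [0.17, 2.64], [-3, 3]. Speed limits (rad/s): [2.57, 2.57, 3.14, 3.14, 3.14, 3.14].

INTERFACE

Orientations are given as a rotation vector (axis times angle).
In Python, from workcell import bot gives the robot as it stands. Calls block until the motion is done:
- bot.goto(position, orientation): joint-space move of the TCP to a pose.
- bot.line_to(position, rot=None, max_speed=0.15): straight line of the TCP; rot=None keeps the orientation; max_speed is the mean speed in m/s.
- bot.set_joints(angles): joint-space move.
- bot.set_gripper(opening, newtons=None): opening from 0.0 (shut) to 1.0 (fully open); newtons is the grip in N (None keeps the last); returns when the fingers have stopped.
- bot.hold(seconds).
- bot.inverse_kinematics(position, orientation): joint angles nearest the present ones, or None.
- bot.read_camera(name): name is "scene" or "side" or "wrist"; returns a dict with "pixels" (384x512x3 uint8, blue, green, red), "fx", "fy", "cx", "cy" (pixels), "R" (3x3) and "t" (3): a world point X has camera coordinates R X + t. Camera axes: x right, y down, z forward; pixel columns grow to the right and rows downward; lengths in m; the calibration is good to about 2 mm. A picture is of the moment at which its call begins. There is no depth.
A pose or a line that the arm cannot do raises bot.MotionError and nothing moves.
- bot.job_done(): hands the job in, once; it reports no verdict.
Readings, each from a call of its own:
- bot.current_clock(): time.
- bot.current_joints(): joint angles.
- bot.current_joint_vel(): joint speeds.
- bot.current_effort(): joint torques, N m.
- bot.current_ee_pos(): TCP position.
- bot.current_tool_rot(): TCP orientation.
- bot.current_contact_force(): force on the tool from outside, world axes, zero at the start.
- bot.current_ft_torque(): the same for the moment, N m.
- bot.current_opening(): opening from 0.0 (shut) to 1.0 (fully open).
Only numpy, scipy, OpenCV 4.12 (cv2) and the standard library are available. Lean on these libraries where they do the work, as an engineer would, in place of code of your own. Each camera call takes 0.05 s, during which the arm holds its last target. There are 200 camera calls.

TASK

The red and green paint sample jars on the foot of the sample stand are in the way of a coating check: put them upright into the two empty cells of the grey crate, one to a cell. Then take the yellow pen-shaped gauge out of its block and hold its spring tip inside the orange ring on the blue panel, gauge square to the panel and pressed gently so that the tip is about half-way in (about 3 N); never ram it. Finish while still holding the gauge steadily there, and leave the other jars and desk things where they are.

Things in the scene. Friction and masses are not known exactly. Their poses are not given: they have to be found in the camera images.
- stand_foot (a point): point on top of the flat aluminium foot of the fixed sample stand (240 x 200 mm), midway between the two jars' places, 15 mm above the table. x is level and points away from the robot, towards the sloping panel, whose lower edge is 45 mm off; y along the foot (the jars stand side by side along it, 84 to 130 mm apart); z up
- panel_face (a point): centre of the top face of the blue painted steel panel (150 mm up the slope x 200 mm wide) that slopes 25 degrees up from level, rising away from the robot; z is square out of the face, x runs up the slope, y across. Five coloured swatches (not to be probed) line its upper edge. Rigid and fixed
- ring_centre (a point): centre of the flat orange ring marked on the blue panel (inner diameter 16 mm, outer 30 mm), on the panel face, 10 mm below mid-slope, anywhere up to 60 mm to either side of the panel's middle; axes as panel_face, z square out of the panel
- jar_red_centre (a point): the red paint sample jar standing on the stand's foot, to be moved: cylindrical, 48 mm diameter, 85 mm tall, about 140 g, white screw cap and paper label; this point is at its centre, 42.5 mm above its underside, z up along the jar
- jar_green_centre (a point): the green paint sample jar standing on the stand's foot, to be moved: cylindrical, 48 mm diameter, 85 mm tall, about 140 g, white screw cap and paper label; this point is at its centre, 42.5 mm above its underside, z up along the jar
- cell_a (a point): middle of the floor of an empty cell of the fixed grey crate, 5 mm above the table. Crate 165 mm square, 32 mm tall, 2 x 2 cells 75 mm wide inside, 5 mm walls and floor, centres 80 mm apart. x and y run along the walls, z up; cell_b lies towards -y, the two occupied cells towards +x; the crate may stand at any yaw
- cell_b (a point): middle of the inner floor of the other empty cell of the crate; same axes and height as cell_a, which lies towards +y
- jar_grey_centre (a point): grey paint sample jar already standing in a crate cell, to be left alone: cylindrical, 48 mm diameter, 85 mm tall, about 140 g, white screw cap and paper label; this point is at its centre, 42.5 mm above its underside, z up along the jar
- jar_yellow_centre (a point): yellow paint sample jar already standing in a crate cell, to be left alone: cylindrical, 48 mm diameter, 85 mm tall, about 140 g, white screw cap and paper label; this point is at its centre, 42.5 mm above its underside, z up along the jar
- gauge_centre (a point): middle of the upright pen-shaped coating gauge (152 mm long, 160 g), on its axis; z runs from brass tip to yellow top. Brass spring tip 12 mm diameter, steel nose 20 mm, black collar 36 mm (26 to 20 mm below this point), then a yellow square grip 26 x 26 mm, flat sides facing x and y, from 20 mm below to 76 mm above this point
- holder: black block 75 x 75 x 60 mm fixed on the table, origin under its centre, z up. The gauge's nose stands in its 25 mm hole, the collar resting on its top, tip about 10 mm above the table; lift the gauge about 55 mm straight up to clear it
- gauge_tip (a point): outermost end of the gauge's round brass tip, on the gauge axis, 76 mm from gauge_centre when not pressed; z as gauge_centre
- tip (a joint): how far the spring tip is pushed into the gauge, m: 0 free, 0.009 fully in; spring about 0.7 N per mm
- stapler_centre (a point): red stapler 130 x 36 x 46 mm, a bystander; point at its centre
- pen_cup_centre (a point): dark steel pen cup with pens, 80 mm diameter, 100 mm tall (pens to 150 mm), a bystander; point at the centre, 50 mm up
- mug_centre (a point): white mug 80 mm diameter, 90 mm tall, a bystander; point at its centre, 45 mm up
- tape_measure_centre (a point): yellow tape measure case 70 x 65 x 35 mm lying on the table, a bystander; point at its centre

How it is judged:
On the way, in this order (a step that is already met when the one before it is completed fails the run):
1. both jars stand released in the two empty crate cells, one in each ((((horizontal distance between jar_red_centre and cell_a below 0.024 m and z of jar_red_centre in the frame of cell_a below 0.048 m) and (horizontal distance between jar_green_centre and cell_b below 0.024 m and z of jar_green_centre in the frame of cell_b below 0.048 m)) or ((horizontal distance between jar_red_centre and cell_b below 0.024 m and z of jar_red_centre in the frame of cell_b below 0.048 m) and (horizontal distance between jar_green_centre and cell_a below 0.024 m and z of jar_green_centre in the frame of cell_a below 0.048 m))) and angle between each of jar_red_centre, jar_green_centre's own z axis and vertical below 0.12 rad and contact force between each of jar_red, jar_green and the fingers below 0.1 N and linear speed of each of jar_red, jar_green below 0.02 m/s), for 0.2 s.
2. then the gauge is lifted out of its block (height (world z) of gauge_tip above 0.062 m and contact force between gauge and the fingers above 2 N and contact force between gauge and holder below 0.05 N), for 0.1 s.
At the end, for the whole second after the job is handed in: red and green jars upright (7 deg) and released, one in each formerly empty cell; gauge held in the gripper, off its block, tip within 8 mm of the ring's centre, axis within 8 deg of square to the panel, tip pushed in 2 to 7.5 mm with 0.8 to 8 N on the panel, still (all of step 1 and distance between gauge_tip and ring_centre below 0.008 m and angle between the z axis of gauge_centre and the z axis of panel_face, either way round below 0.14 rad and value of joint tip between 0.002 and 0.0075 m and contact force between gauge and stand between 0.8 and 8 N and contact force between gauge and the fingers above 2 N and contact force between gauge and holder below 0.05 N and linear speed of gauge below 0.02 m/s); the arm keeps its last pose, push and grip.
It fails at once if the gauge is rammed into the panel (over 15 N) (contact force between gauge and stand above 15 N).
It fails at once if a jar already in the crate is moved more than 25 mm or tipped (distance of any of jar_grey_centre, jar_yellow_centre from where it was at the start of the episode above 0.025 m or angle between any of jar_grey_centre, jar_yellow_centre's own z axis and vertical above 0.4 rad).
It fails at once if a desk thing (stapler, pen cup, mug, tape measure) is moved more than 25 mm or tipped (distance of any of stapler_centre, pen_cup_centre, mug_centre, tape_measure_centre from where it was at the start of the episode above 0.025 m or angle between any of stapler_centre, pen_cup_centre, mug_centre, tape_measure_centre's own z axis and vertical above 0.4 rad).
It also fails if it takes over 72 s, if anything falls off the work surface, if the arm or the gripper's body presses on something with over 40 N, if the wrist force passes 120 N, or if a joint passes its speed limit or range.

## Working session

There is one attempt and no reset: what is moved stays moved. The work goes in short steps, each a Python script; the robot and the scene stay as the last script left them, time stands still between calls to the robot, and variables do not carry over. Pictures are saved under pics/ and viewed, about 8 in all and at most 12, crops included, and the job is handed in when it is done.

```bash
mkdir -p pics; ls
python3 - <<'E'
from workcell import bot
import cv2,numpy as np,pickle
d={}
for n in ("scene","side","wrist"):
    c=bot.read_camera(n); d[n]=c; cv2.imwrite(f"pics/{n}0.png",c["pixels"])
    R=np.array(c["R"]);print(n,c["fx"],c["cx"],c["cy"],"pos",(-R.T@np.array(c["t"])).round(3),"fwd",R[2].round(2))
pickle.dump(d,open("c0.pkl","wb"))
print(bot.current_clock(),bot.current_tool_rot())
E
```

```text
pics
scene 451.93484341839746 260.4645801311968 194.67399302765878 pos [ 1.158 -0.566  1.269] fwd [-0.41  0.41 -0.81]
side 477.44126869496665 259.5898773710924 198.15960316828102 pos [ 0.271 -0.932  1.015] fwd [ 0.21  0.7  -0.68]
wrist 295.6122105487683 256.8462716564892 188.41534287217448 pos [0.183 0.55  0.385] fwd [ 0.22 -0.11 -0.97]
0.15 [ 2.65375581e+00  1.68043646e+00 -2.13776941e-03]
```

View pics/scene0.png

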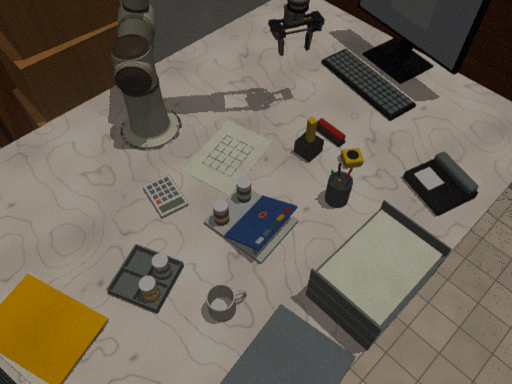

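View pics/side0.png

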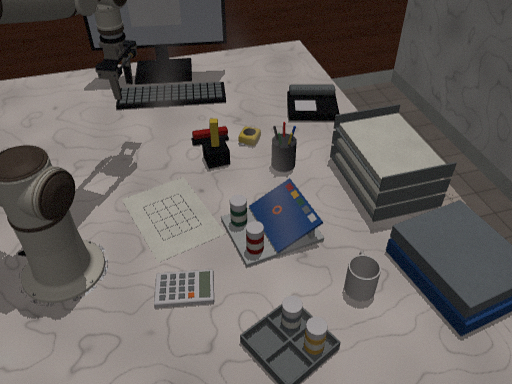

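The scene view shows the red jar's cap at about (221,205), the green cap at (244,182), the crate around (145,278), the gauge top at (311,121) and the orange ring at (263,214). In the side view these are at (254,226), (238,201), (290,343), (214,122) and (277,210).

```bash
cat > h.py <<'E'
import numpy as np,cv2
def ray(c,u,v):
    R=np.array(c["R"]);d=R.T@np.array([(u-c["cx"])/c["fx"],(v-c["cy"])/c["fy"],1.])
    return -R.T@np.array(c["t"]),d/np.linalg.norm(d)
def onz(c,uv,z):
    o,d=ray(c,*uv);return o+d*(z-o[2])/d[2]
def tri(obs):
    A=np.zeros((3,3));b=np.zeros(3)
    for c,uv in obs:
        o,d=ray(c,*uv);P=np.eye(3)-np.outer(d,d);A+=P;b+=P@o
    X=np.linalg.solve(A,b);return X,max(np.linalg.norm((np.eye(3)-np.outer(ray(c,*uv)[1],ray(c,*uv)[1]))@(X-ray(c,*uv)[0])) for c,uv in obs)
def proj(c,X):
    p=np.array(c["R"])@X+np.array(c["t"]);return np.array([c["fx"]*p[0]/p[2]+c["cx"],c["fy"]*p[1]/p[2]+c["cy"]])
def blobs(c,lo,hi,amin=15):
    m=cv2.inRange(cv2.cvtColor(c["pixels"],cv2.COLOR_BGR2HSV),np.array(lo),np.array(hi))
    n,l,s,ce=cv2.connectedComponentsWithStats(m)
    return [(s[i,4],*ce[i].round(1),*s[i,:4]) for i in range(1,n) if s[i,4]>=amin],m
E
python3 - <<'E'
import pickle,numpy as np,cv2
from h import *
d=pickle.load(open("c0.pkl","rb"));S,D=d["scene"],d["side"]
for n,a,b in [("red",(221,205),(254,226)),("green",(244,182),(238,201)),("gaugetop",(311,121),(214,122)),("ring",(263,214),(277,210)),
 ("grey",(159,258),(292,303)),("yel",(148,283),(316,325)),("cup",(340,178),(284,140)),("mug",(220,300),(362,265)),("stap",(331,130),(210,133)),("tape",(352,156),(250,134)),
 ("crL",(109,284),(241,341)),("crT",(144,247),(286,299)),("crR",(182,264),(338,343)),("crB",(160,308),(290,384))]:
    X,e=tri([(S,a),(D,b)]);print(n,X.round(3),round(e,4))
for n,c in (("S",S),("D",D)):
    print(n,"blue",[x for x in blobs(c,(108,120,60),(125,255,255),200)[0]])
    print(n,"orange",[x for x in blobs(c,(5,120,120),(17,255,255),5)[0]])
    print(n,"yel",[x for x in blobs(c,(20,150,90),(32,255,255),20)[0]])
    s=c["pixels"]
a=cv2.resize(S["pixels"][110:310,100:370],None,fx=2.9,fy=2.9,interpolation=cv2.INTER_CUBIC)
cv2.imwrite("pics/crop1.png",a)
E
```

```text
red [ 0.511 -0.085  0.095] 0.0012
green [0.495 0.028 0.092] 0.0014
gaugetop [0.501 0.34  0.157] 0.0018
ring [0.605 0.007 0.045] 0.0015
grey [ 0.525 -0.339  0.092] 0.0017
yel [ 0.56  -0.405  0.082] 0.0004
cup [0.708 0.256 0.103] 0.0042
mug [ 0.736 -0.287  0.082] 0.0075
stap [0.507 0.466 0.027] 0.0007
tape [0.642 0.424 0.025] 0.0016
crL [ 0.424 -0.437  0.053] 0.0611
crT [ 0.5   -0.36   0.149] 0.0031
crR [ 0.592 -0.359  0.035] 0.0726
crB [ 0.518 -0.391 -0.205] 0.0018
S blue [(np.int32(1520), np.float64(258.8), np.float64(221.9), np.int32(225), np.int32(196), np.int32(71), np.int32(54))]
S orange [(np.int32(16), np.float64(158.1), np.float64(201.1), np.int32(156), np.int32(199), np.int32(5), np.int32(5)), (np.int32(5), np.float64(259.4), np.float64(214.8), np.int32(259), np.int32(213), np.int32(2), np.int32(4)), (np.int32(6), np.float64(265.0), np.float64(213.7), np.int32(264), np.int32(212), np.int32(3), np.int32(4))]
S yel [(np.int32(35), np.float64(311.9), np.float64(120.5), np.int32(308), np.int32(118), np.int32(9), np.int32(6)), (np.int32(153), np.float64(352.2), np.float64(156.6), 
[... 384 characters left out ...]
7), np.int32(58)), (np.int32(657), np.float64(267.1), np.float64(221.9), np.int32(249), np.int32(196), np.int32(34), np.int32(56))]
D orange [(np.int32(29), np.float64(276.8), np.float64(209.6), np.int32(273), np.int32(206), np.int32(9), np.int32(8)), (np.int32(27), np.float64(190.6), np.float64(294.4), np.int32(188), np.int32(292), np.int32(6), np.int32(6))]
D yel [(np.int32(31), np.float64(213.4), np.float64(120.5), np.int32(210), np.int32(119), np.int32(8), np.int32(4)), (np.int32(45), np.float64(243.1), np.float64(133.9), np.int32(239), np.int32(127), np.int32(11), np.int32(12)), (np.int32(21), np.float64(294.7), np.float64(193.7), np.int32(291), np.int32(191), np.int32(8), np.int32(7))]
```

View pics/crop1.png

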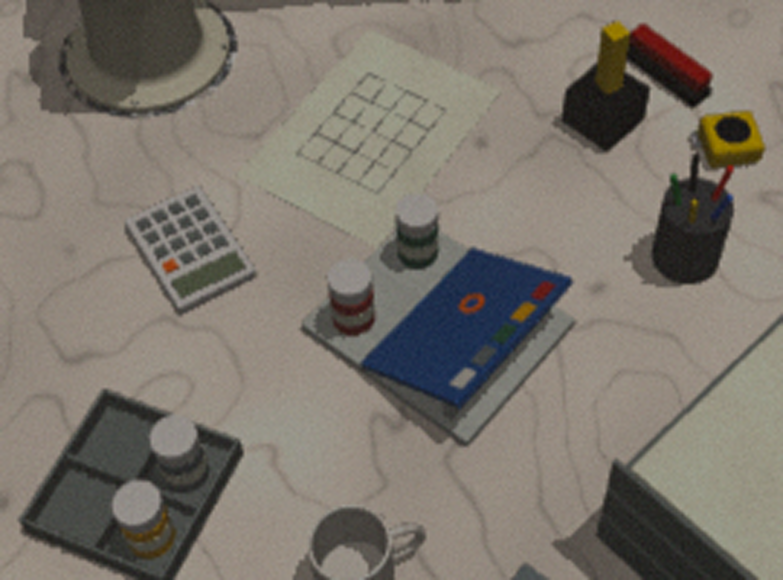

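The crop shows the crate rim corners at about (137,245), (183,262), (158,309) and (108,290) in full-picture pixels. Both left cells are empty. The panel corners are at (265,196), (297,207), (256,249) and (225,236). Next I take wrist views on the way.

```bash
cat >> h.py <<'E'
from scipy.spatial.transform import Rotation as Ro
def down(a):  # tool down, jaw axis at yaw a
    c,s=np.cos(a),np.sin(a);return Ro.from_matrix(np.array([[c,s,0],[s,-c,0],[0,0,-1]]).T if 0 else np.column_stack([[c,s,0],[s,-c,0],[0,0,-1]])).as_rotvec()
E
sed -i 's/np.array(\[\[c,s,0\],\[s,-c,0\],\[0,0,-1\]\]).T if 0 else //' h.py
python3 - <<'E'
from workcell import bot
from h import *
import pickle
S=pickle.load(open("c0.pkl","rb"))["scene"]
P=np.array([onz(S,u,.032) for u in [(137.2,245.2),(183.1,261.7),(158,309),(107.6,290)]]);print("crate",P.round(3).tolist(),P.mean(0).round(3))
w={}
for n,p in (("g",(.47,.30,.36)),("p",(.5,-.02,.36)),("c",(.46,-.36,.36))):
    bot.goto(p,down(np.pi/2));bot.hold(.2);w[n]=bot.read_camera("wrist");print(n,bot.current_clock(),bot.current_joints())
pickle.dump(w,open("w.pkl","wb"))
cv2.imwrite("pics/w_p.png",np.hstack([w["p"]["pixels"][:,:,:]]))
a=cv2.resize(w["g"]["pixels"],(400,300),interpolation=cv2.INTER_AREA)
cv2.imwrite("pics/w_c.png",w["c"]["pixels"]);cv2.imwrite("pics/w_g.png",w["g"]["pixels"])
E
```

```text
crate [[0.409, -0.347, 0.032], [0.553, -0.281, 0.032], [0.62, -0.426, 0.032], [0.472, -0.496, 0.032]] [ 0.513 -0.388  0.032]
g 1.7 [ 3.52658022e-01  6.06178938e-02  1.42108792e+00  8.74218823e-05
  1.66065117e+00 -1.21920393e+00]
p 3.175 [-2.80295716e-01 -9.19047344e-02  1.57100895e+00  8.98778265e-05
  1.66248441e+00 -1.85261181e+00]
c 4.7167 [-8.69197183e-01  1.30383548e-01  1.34514171e+00  4.46658803e-05
  1.66570086e+00 -2.44147006e+00]
```

View pics/w_p.png

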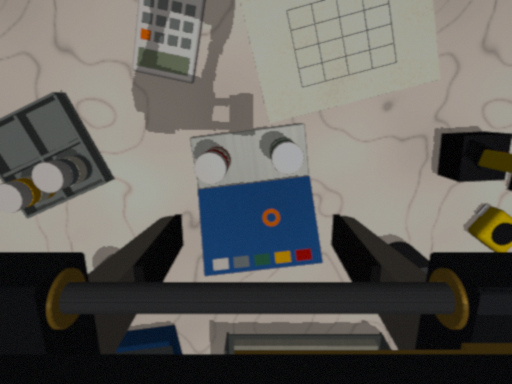

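View pics/w_c.png

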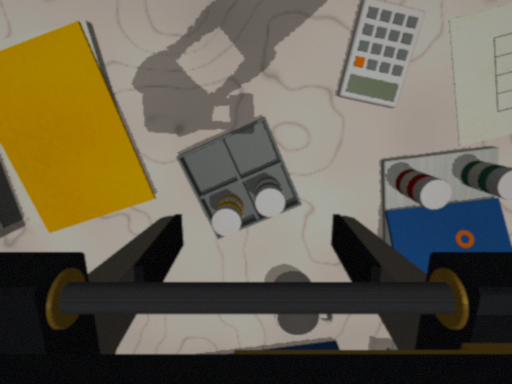

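View pics/w_g.png

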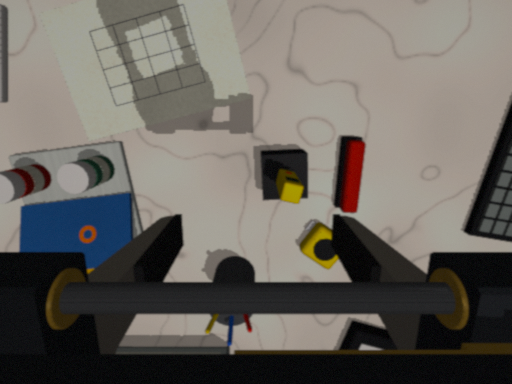

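The wrist views are clear. Panel view: ring (271,217), red cap (212,166), green cap (287,157). Crate view: crate corners (263,117), (178,157), (218,237) and (299,203). Gauge view: gauge top (290,188). I'll measure from these now.

```bash
cat > m.py <<'E'
from h import *
import pickle
from scipy.optimize import least_squares
d=pickle.load(open("c0.pkl","rb"));w=pickle.load(open("w.pkl","rb"));S,D=d["scene"],d["side"]
def sub(c,pts):
    g=cv2.cvtColor(c["pixels"],cv2.COLOR_BGR2GRAY);p=np.float32(pts).reshape(-1,1,2)
    return cv2.cornerSubPix(g,p.copy(),(4,4),(-1,-1),(3,30,.01)).reshape(-1,2)
# ring
obs=[]
for n,c,g in (("p",w["p"],(271,217)),("c",w["c"],(465,239)),("g",w["g"],(88,235)),("S",S,(263,214)),("D",D,(277,210))):
    m=blobs(c,(2,90,70),(19,255,255))[1]; q=np.zeros_like(m);cv2.circle(q,g,14,255,-1)
    pts=cv2.findNonZero(m&q)
    (u,v),ax,_=cv2.fitEllipse(cv2.convexHull(pts)); print("ring",n,round(u,1),round(v,1),np.round(ax,1),len(pts)); obs.append((c,(u,v)))
X,e=tri(obs);print("ring X",X.round(4),e.round(4),"wrist only",tri(obs[:3])[0].round(4),"p,S,D",tri([obs[0]]+obs[3:])[0].round(4))
# panel
bm=blobs(w["p"],(105,110,40),(125,255,255))[1]; sel=max(cv2.findContours(bm[150:280,180:340].copy(),0,2)[0],key=cv2.contourArea)+[180,150]
print("blue poly",cv2.approxPolyDP(cv2.convexHull(sel),5,True).reshape(-1,2).tolist())
# caps
for n,c,g,z in (("red","p",(212,166),.1),("green","p",(287,157),.1),("red","c",(435,193),.1),("green","g",(72,176),.1),("grey","c",(270,201),.09),("yel","c",(228,220),.09)):
    hs=cv2.cvtColor(w[c]["pixels"],cv2.COLOR_BGR2HSV);u,v=g
    cc=cv2.HoughCircles(cv2.GaussianBlur(cv2.resize(hs[v-26:v+26,u-26:u+26,2],None,fx=4,fy=4,interpolation=cv2.INTER_CUBIC),(0,0),3),cv2.HOUGH_GRADIENT,1,60,param1=60,param2=10,minRadius=44,maxRadius=80)
    for h in ([] if cc is None else cc[0][:2]):
        p=(u-26+h[0]/4-.4,v-26+h[1]/4-.4);print(n,c,np.round(p,1),h[2]/4,onz(w[c],p,z).round(4))
# crate
def cr(t):
    a=t[2];return [np.array([t[0]+s*.0825*np.cos(a)-q*.0825*np.sin(a),t[1]+s*.0825*np.sin(a)+q*.0825*np.cos(a),.032]) for s,q in ((-1,1),(1,1),(1,-1),(-1,-1))]
pc=np.array([(263,117),(299,203),(218,237),(178,157)],float);ps=np.array([(137.2,245.2),(183.1,261.7),(158,309),(107.6,290)])
for nm,L in (("c",[(w["c"],pc)]),("S",[(S,ps)]),("both",[(w["c"],pc),(S,ps)])):
    r=least_squares(lambda t:np.concatenate([proj(c,x)-p for c,P in L for x,p in zip(cr(t),P)]),[.51,-.39,.4],x_scale=.01);print("crate",nm,r.x.round(4),r.fun.round(1))
# gauge
ys=cv2.inRange(cv2.cvtColor(w["g"]["pixels"],cv2.COLOR_BGR2HSV),(20,120,20),(33,255,255))[160:210,262:320]
k=max(cv2.findContours(ys,0,2)[0],key=cv2.contourArea)+[262,160];print("gauge",cv2.boundingRect(k),cv2.approxPolyDP(k,2,True).reshape(-1,2).tolist())
t=cv2.resize(w["g"]["pixels"][135:215,250:330],(600,600),interpolation=cv2.INTER_CUBIC);cv2.imwrite("pics/gz.png",t)
E
python3 m.py
```

```text
ring p 270.8 217.1 [17.  17.2] 171
ring c 464.5 238.7 [16.2 18.2] 177
ring g 87.3 233.9 [15.8 17.8] 163
ring S 269.6 215.1 [ 8.7 23.6] 37
ring D 276.6 209.4 [7.4 9.8] 43
ring X [0.6096 0.0107 0.044 ] 0.0164 wrist only [0.6041 0.0059 0.0512] p,S,D [0.6125 0.0165 0.0352]
blue poly [[308, 177], [320, 262], [205, 274], [200, 189]]
red p [209.5 168. ] 15.775 [ 0.5096 -0.0885  0.1   ]
green p [287.5 157.5] 16.0 [0.4938 0.0264 0.1   ]
green p [272.2 144. ] 13.45 [0.4742 0.0038 0.1   ]
red c [437.7 197.5] 18.225 [ 0.515  -0.0837  0.1   ]
red c [423.7 184.5] 19.0 [ 0.4948 -0.1078  0.1   ]
green g [ 70. 181.] 18.15 [0.4985 0.0221 0.1   ]
grey c [269.5 202.5] 14.825 [ 0.5265 -0.3387  0.09  ]
yel c [225.5 223.2] 15.225 [ 0.5611 -0.4082  0.09  ]
yel c [241. 215.] 12.6 [ 0.5472 -0.3834  0.09  ]
crate c [ 0.5048 -0.3884  0.4193] [ 1.2 -1.2  2.5  0.7 -0.6  1.8 -3.  -0.6]
crate S [ 0.5131 -0.3873  0.4278] [-0.8 -1.2  1.  -0.4 -0.1  1.  -0.1  0.3]
crate both [ 0.5066 -0.388   0.4218] [ 1.2 -0.1  2.7  1.5 -0.2  2.7 -2.7  0.6 -2.  -2.5 -0.5 -1.4 -1.9 -0.3
 -1.6 -1.3]
gauge (275, 168, 30, 36) [[278, 169], [275, 182], [279, 197], [297, 203], [302, 195], [303, 185], [293, 171]]
```

View pics/gz.png

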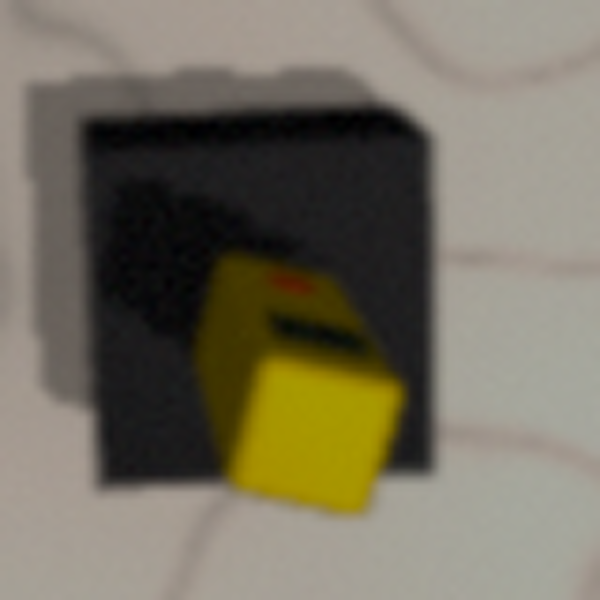

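The crop gives the gauge's top-face corners at about (285,182), (304,186), (299,204) and (281,200) in the gauge view, so the gauge is turned about 10 degrees.

```bash
cat > m2.py <<'E'
from h import *
import pickle
from scipy.optimize import least_squares
d=pickle.load(open("c0.pkl","rb"));w=pickle.load(open("w.pkl","rb"));S,D=d["scene"],d["side"]
def R(a):return Ro.from_euler("ZY",[a,-25],degrees=False) if 0 else Ro.from_euler("ZY",[a,-np.deg2rad(25)])
def pn(t):
    return [np.array(t[:3])+R(t[3]).apply(q) for q in ((-.075,.1,0),(.075,.1,0),(.075,-.1,0),(-.075,-.1,0))]
pp=[(308.5,177),(320.5,262.5),(205,274.5),(199.5,189)];ps=[(264.8,196.2),(296.9,207.2),(256.2,248.6),(224.8,235.9)]
for nm,L in (("p",[(w["p"],pp)]),("S",[(S,ps)]),("both",[(w["p"],pp),(S,ps)])):
    r=least_squares(lambda t:np.concatenate([proj(c,x)-p for c,P in L for x,p in zip(pn(t),P)]),[.61,.0,.05,.14],x_scale=.01);print("panel",nm,r.x.round(4),r.fun.round(1))
    c=r.x[:3];Rm=R(r.x[3]).as_matrix();n=Rm[:,2];e=[]
    for k,cm,uv in (("p",w["p"],(270.8,217.1)),("c",w["c"],(464.5,238.7)),("g",w["g"],(87.3,233.9)),("S",S,(262.7,214.3)),("D",D,(276.6,209.4))):
        o,dd=ray(cm,*uv);x=o+dd*(n@(c-o))/(n@dd);e.append(x);print("  ring",k,x.round(4),"panel coords",(Rm.T@(x-c)).round(4))
T=np.array([onz(w["g"],q,.162) for q in ((284.9,182.3),(304,185.7),(299.1,203.7),(280.9,199.9))])
print("gauge",T.round(4).tolist(),T.mean(0));v=T[1]-T[0]+T[2]-T[3];u=T[3]-T[0]+T[2]-T[1];print("ydir",np.degrees(np.arctan2(v[1],v[0])),"xdir",np.degrees(np.arctan2(u[1],u[0])),np.linalg.norm(v)/2,np.linalg.norm(u)/2)
H=[onz(w["g"],(250+a/7.5,135+b/7.5),.06) for a,b in ((85,125),(430,130),(435,470),(98,487))];print("holder",np.mean(H,0),[h.round(3) for h in H])
E
python3 m2.py
```

```text
panel p [ 0.6218 -0.0162  0.0413  0.1148] [ 0.3  0.2  0.1 -0.2 -0.1 -0.3 -0.3  0.3]
  ring p [0.6093 0.0065 0.0367] panel coords [-0.0108  0.024   0.    ]
  ring c [0.6102 0.0163 0.0377] panel coords [-0.0086  0.0336  0.    ]
  ring g [ 0.6104 -0.0029  0.0367] panel coords [-0.0108  0.0146 -0.    ]
  ring S [0.5988 0.0132 0.0322] panel coords [-0.0215  0.0319 -0.    ]
  ring D [0.608  0.016  0.0366] panel coords [-0.0111  0.0336  0.    ]
panel S [ 0.6131 -0.01    0.0324  0.0958] [-0.6  0.2  0.1  0.2  0.6  0.7 -0.1 -1.2]
  ring p [0.6109 0.0067 0.0322] panel coords [-0.0006  0.0168 -0.    ]
  ring c [0.6121 0.0196 0.0333] panel coords [0.0021 0.0295 0.    ]
  ring g [ 0.6123 -0.0056  0.0322] panel coords [-0.0004  0.0044 -0.    ]
  ring S [0.5957 0.0163 0.0256] panel coords [-0.0162  0.0278 -0.    ]
  ring D [0.6095 0.0204 0.0321] panel coords [-0.0007  0.0306 -0.    ]
panel both [ 0.6199 -0.0162  0.0453  0.1105] [ 0.9 -0.2  0.6  0.2 -0.7 -0.3 -0.6 -0.4 -1.   0.2  0.5 -0.1  1.3  1.4
 -0.2 -0.3]
  ring p [0.6078 0.0063 0.0408] panel coords [-0.0105  0.0236  0.    ]
  ring c [0.6085 0.0133 0.0415] panel coords [-0.0089  0.0306  0.    ]
  ring g [ 6.086e-01 -3.000e-04  4.090e-02] panel coords [-0.0104  0.017  -0.    ]
  ring S [0.6014 0.0104 0.0381] panel coords [-0.017   0.0284 -0.    ]
  ring D [0.6066 0.0122 0.0406] panel coords [-0.0111  0.0296 -0.    ]
gauge [[0.4856, 0.3371, 0.162], [0.4901, 0.3617, 0.162], [0.5143, 0.3563, 0.162], [0.5091, 0.3324, 0.162]] [0.49978501 0.34687395 0.162     ]
ydir 78.82768372028666 xdir -11.865442484895617 0.02471318833767711 0.024356014550084782
holder [0.4986434 0.3468577 0.06     ] [array([0.459, 0.308, 0.06 ]), array([0.46 , 0.382, 0.06 ]), array([0.535, 0.386, 0.06 ]), array([0.539, 0.312, 0.06 ])]
```

```bash
cat > jar.py <<'E'
from workcell import bot
from h import *
def move(src,dst,pa,da):
    x,y=src
    bot.goto((x,y,.19),down(pa));bot.line_to((x,y,.057),max_speed=.2)
    bot.set_gripper(0.0,25);print("opening",bot.current_opening())
    bot.line_to((x,y,.21),max_speed=.25)
    bot.goto((*dst,.21),down(da));bot.line_to((*dst,.07),max_speed=.2);bot.line_to((*dst,.0485),max_speed=.06)
    print("F",np.round(bot.current_contact_force(),1))
    bot.set_gripper(.78);bot.line_to((*dst,.20),max_speed=.25);bot.set_gripper(1.0)
    print(bot.current_clock(),bot.current_joints().round(2) if hasattr(bot.current_joints(),'round') else bot.current_joints())
E
python3 - <<'E'
from jar import *
move((.511,-.086),(.487,-.441),np.deg2rad(97),np.deg2rad(69))
c=bot.read_camera("side");cv2.imwrite("pics/s1.png",cv2.resize(c["pixels"][150:384,180:400],None,fx=2.5,fy=2.5))
E
```

```text
opening 0.5179088451881311
F [ 0.2 -0.2 -0.9]
12.7333 [-0.92  0.38  1.36  0.    1.4  -2.12]
```

View pics/s1.png

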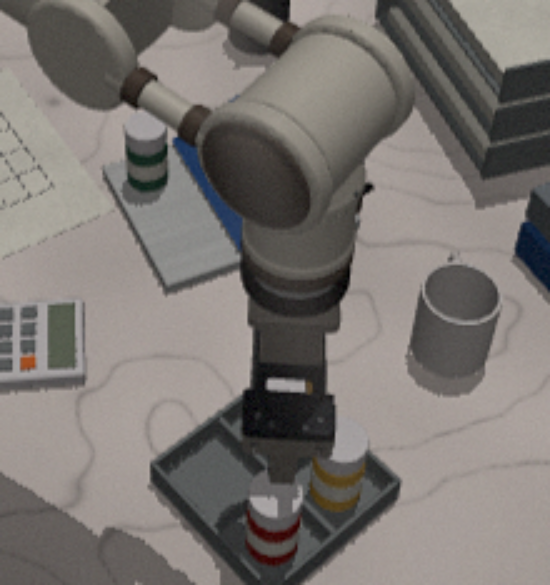

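The red jar stands upright in its cell. The green one is next, then closer looks at the ring.

Run:
```python
from jar import *
import pickle
move((.495,.027),(.454,-.368),np.deg2rad(97),np.deg2rad(69))
bot.goto((.47,-.33,.36),down(np.pi/2));bot.hold(.2);c=bot.read_camera("wrist");cv2.imwrite("pics/w2.png",cv2.resize(c["pixels"][90:260,130:380],None,fx=2.5,fy=2.5))
V=[]
for y in (-.1,.1):
    bot.goto((.56,y,.26),down(np.pi/2));bot.hold(.2);c=bot.read_camera("wrist");V.append(c)
    m=blobs(c,(2,90,70),(19,255,255))[1];g=proj(c,np.array([.605,.0065,.049]));q=np.zeros_like(m);cv2.circle(q,tuple(int(t) for t in g),28,255,-1)
    (u,v),ax,_=cv2.fitEllipse(cv2.convexHull(cv2.findNonZero(m&q)));print(g.round(1),round(u,1),round(v,1),np.round(ax,1));c["uv"]=(u,v)
X,e=tri([(c,c["uv"]) for c in V]);print("ring",X.round(4),e,bot.current_clock())
pickle.dump(V,open("v.pkl","wb"))
```

```text
opening 0.5173124600418852
F [ 0.8  0.3 -1.7]
21.4083 [-0.89  0.19  1.59 -0.    1.36 -2.09]
[336.5 200. ] 336.5 200.0 [21.6 22.3]
[188.4 200.5] 187.6 200.4 [21.4 22.3]
ring [0.6043 0.0059 0.051 ] 2.030241372184118e-05 24.7167
```

View pics/w2.png

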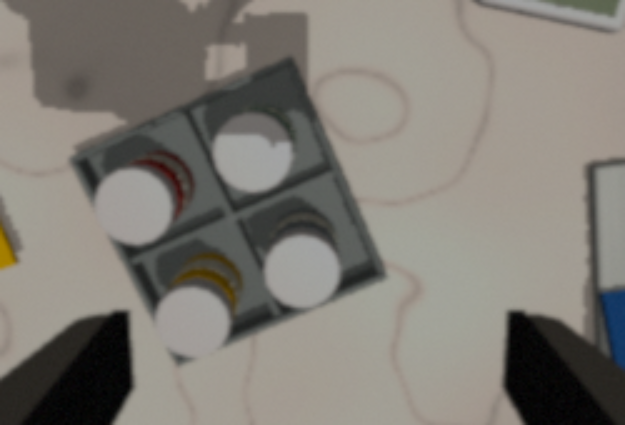

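All four jars stand in their cells. Now the gauge: grasp, lift, and stop short of the ring for a look.

```bash
cat > g.py <<'E'
from workcell import bot
from h import *
ring=np.array([.6045,.006,.050]);yaw=.115
Rp=Ro.from_euler("ZY",[yaw,-np.deg2rad(25)]).as_matrix();n=Rp[:,2]
L=.086
rot=Ro.from_matrix(np.column_stack([Rp[:,1],np.cross(-n,Rp[:,1]),-n])).as_rotvec()
def tcp(d):return ring+n*(L+d)
E
python3 - <<'E'
from g import *
import pickle
x,y=.4992,.347
print(bot.inverse_kinematics(tcp(.0),rot))
bot.goto((x,y,.20),down(np.deg2rad(79)));bot.line_to((x,y,.096),max_speed=.15)
bot.set_gripper(0.0,40);bot.hold(.2);print("open mm",92*bot.current_opening(),"F",np.round(bot.current_contact_force(),1))
bot.line_to((x,y,.12),max_speed=.05);print("F",np.round(bot.current_contact_force(),1))
bot.line_to((x,y,.24),max_speed=.15)
bot.goto(tcp(.06),rot);bot.line_to(tcp(.015),max_speed=.06);bot.hold(.4)
print("F",np.round(bot.current_contact_force(),2),bot.current_clock(),np.round(bot.current_ee_pos()-tcp(.015),4))
S,D=bot.read_camera("scene"),bot.read_camera("side");pickle.dump((S,D),open("sd.pkl","wb"))
cr=[]
for c in (S,D):
    u,v=proj(c,ring).astype(int);print(u,v,"tip pred",proj(c,ring+.015*n).round(1));cr.append(cv2.resize(c["pixels"][v-60:v+25,u-45:u+45],(400,378),interpolation=cv2.INTER_CUBIC))
cv2.imwrite("pics/sd.png",np.hstack(cr))
E
```

```text
[-0.31213845 -0.08811596  2.09466404  0.25957513  0.75064484 -2.15385444]
open mm 26.048373594581097 F [-0.3 -0.6 -0. ]
F [ 0.4 -0.1 -2.2]
F [-0.43  0.46 -2.13] 32.0083 [ 0.     -0.      0.0002]
262 213 tip pred [261.  210.3]
276 208 tip pred [274.8 205.9]
```

View pics/sd.png

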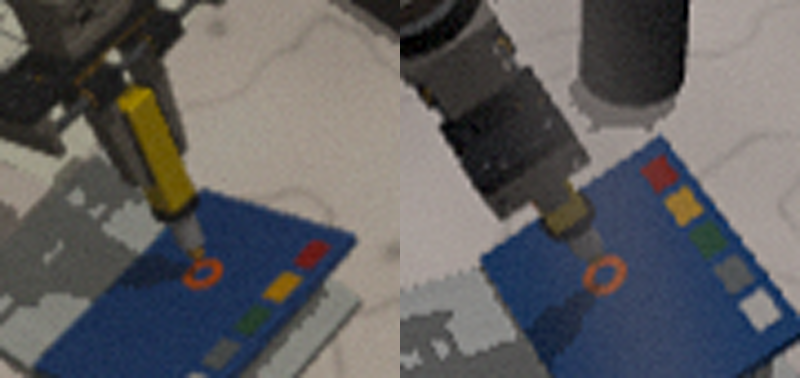

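The tip sits just above the ring in both views, about where predicted (scene 261,210; side 275,206). Now I press it on slowly, watching the force.

Run:
```python
from g import *
def fn():
    bot.hold(.08);return np.mean([np.array(bot.current_contact_force())@n for _ in range(1)])
f0=np.mean([fn() for _ in range(4)]);print("f0",f0)
d=.015
while d>-.016:
    d-=.0005 if d<.008 else .001
    bot.line_to(tcp(d),max_speed=.02);f=fn()-f0
    print(round(d*1e3,1),round(f,2),end="; ")
    if f>2.9:break
bot.hold(.5);print("\nheld",[round(fn()-f0,2) for _ in range(5)],np.round(bot.current_contact_force(),2),"open mm",92*bot.current_opening(),bot.current_clock())
S,D=bot.read_camera("scene"),bot.read_camera("side");cr=[]
for c in (S,D):
    u,v=proj(c,ring).astype(int);cr.append(cv2.resize(c["pixels"][v-60:v+25,u-45:u+45],(400,378),interpolation=cv2.INTER_CUBIC))
cv2.imwrite("pics/sd2.png",np.hstack(cr))
```

```text
f0 -1.7114486745418984
14.0 -0.16; 13.0 0.31; 12.0 -0.31; 11.0 0.82; 10.0 -0.01; 9.0 0.2; 8.0 -0.22; 7.5 -0.59; 7.0 -0.34; 6.5 1.3; 6.0 0.08; 5.5 -0.49; 5.0 0.4; 4.5 -0.18; 4.0 0.69; 3.5 -0.18; 3.0 -0.68; 2.5 -0.17; 2.0 0.4; 1.5 0.42; 1.0 -0.27; 0.5 0.42; -0.0 -0.86; -0.5 0.42; -1.0 0.29; -1.5 1.09; -2.0 1.33; -2.5 2.23; -3.0 1.23; -3.5 2.46; -4.0 3.14; 
held [np.float64(2.68), np.float64(2.43), np.float64(1.91), np.float64(2.69), np.float64(2.69)] [-1.22 -0.42  0.49] open mm 25.768039324871875 43.6917
```

View pics/sd2.png

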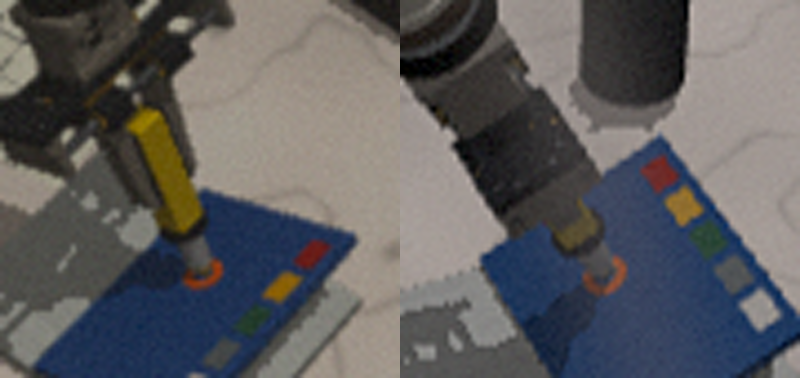

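The tip is inside the ring in both views and the gauge is square to the panel. The mean force is about 2.5 N, so I add half a millimetre, average over many readings and hand in.

Run:
```python
from g import *
bot.line_to(tcp(-.0045),max_speed=.02);bot.hold(.5)
F=[]
for _ in range(25):
    bot.hold(.04);F.append(np.array(bot.current_contact_force())@n+1.71)
print("F",np.mean(F),np.std(F),np.round(bot.current_ee_pos()-tcp(-.0045),4),92*bot.current_opening(),bot.current_clock())
if 2<np.mean(F)<4.3: bot.job_done();print("handed in")
```

```text
F 2.9091075576743712 0.41248349675415086 [ 0. -0.  0.] 25.82286677406436 45.5833
the job is handed in; nothing more can be done
handed in
```

I handed the job in at 45.6 s on the robot's clock. Both jars are in the crate, and the gauge is held in the ring at about 2.9 N. No verdict came back, so all of this rests on my own checks.

- **Jars:** The red jar went into cell_b and the green into cell_a. The wrist picture taken afterwards showed both standing in their own cells, released, with the grey and yellow jars still in theirs.
- **Gauge:** It came out of its block gripped at about 26 mm, the width of its square grip. It was then set square to the panel and pressed in 0.5 mm steps. Before the last 0.5 mm step, both fixed cameras showed the tip inside the ring; I took no picture after that step.
- **Force:** The final push averaged 2.9 N over 25 readings, with a spread of 0.4 N. That implies the tip is about 4 mm in, though I had no direct reading of it. Single readings while approaching were noisy, by up to about 1 N.
- **Disagreements:**
    - The panel fitted from its outline came out about 10 mm lower than the ring height from two wrist views. I used the wrist value, and contact came within about 1 mm of it.
    - One automatic ring fit, in the fixed scene view, was wrong, so I dropped it.
- **Not checked:** I never re-measured the desk things. The arm's path kept clear of them and no contact showed.

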